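Hang the second ring gauge on the occupied hook

TASK

Take the orange ring gauge out of its block and hang it on the prong, in front of the blue gauge already there. To make room, press its back against the blue gauge and slide that and the stiff red keeper home until you feel the hard stop, leaning on it with about 12 N for a moment, never over 16 N; then lower it behind the upturned tip and let go. Keep the blue gauge hanging and leave the screwdriver, white cover and socket alone.

Things in the scene. Friction and masses are not known exactly. Their poses are not given: they have to be found in the camera images.
- second_hang (a point): ORANGE ring gauge, to be hung, about 0.3 kg, upright in the block. Steel ring 84 mm outer, 60 mm inner diameter, 14 mm thick; ring axis = x, z up. A flat bar closes the top of the hole. Point: middle of the bar's flat underside, at mid-height of the gauge. The opening below it is 50 mm high and over 40 mm wide in its upper 40 mm. From the point: ring centre 20 mm below, foot 64 mm below, ring top 22 mm above.
- second_grip (a point): Middle of the orange grip block on top of that gauge, 42 mm above its hanging point. The grip is 28 mm wide (y), 14 mm thick (x), 44 mm high. Front and back of the gauge are alike.
- first_hang (a point): BLUE ring gauge, hanging loose on the prong: same ring, bar, point and axes (x along the prong, away from the tip), 14 mm thick, but its blue grip is only 20 mm wide (y); it also ends 64 mm above the point. Its front face starts 1 to 12 mm behind the upturned tip.
- stand: Fixed hook stand: origin at the bench under the middle of its base, z up, hook pointing along -x. Base from x = -80 to +90 mm, 120 mm wide, 12 mm high; blue post 50 mm wide, 145 mm high, front face at x = +55 mm.
- prong_mark (a point): Point fixed to the stand, 110 mm above its origin, on the level of the prong's top face. The prong is a flat steel bar along the stand's x at y = 0, 18 mm wide, 8 mm high. Its end turns up 16 mm above the top face; this tip is 8 mm thick, its front face nominally 50 mm before this point (-x), but the prong is clamped by hand up to 14 mm further in or out, which is not measured.
- keeper_mark (a point): Point fixed to the post's front face, level with the prong's top. Between it and the blue gauge a red keeper plate (36 mm wide, up to 60 mm above the prong's top) slides on the prong with drag (3 to 6 N in all with the blue gauge), stays where left and goes 3 to 5 mm back to a hard stop. Its place is not measured. With it at the stop, 31 mm are left up to the tip for two 14 mm gauges.
- block: Fixed wooden block, 60 x 116 x 40 mm, origin at the centre of its underside, z up. A slot along its y, 18 mm wide, 28 mm deep and 92 mm long, holds the orange gauge upright (gauge x along block x).
- screwdriver: Red-handled screwdriver, 200 mm long, lying on the bench; leave it alone. Origin on its underside, x along it.
- cover: White pump cover, disc of 90 mm diameter with a bar across, 28 mm high, lying on the bench; leave it alone. Origin under its centre.
- socket: Steel socket, 28 mm diameter, 36 mm high, standing on the bench; leave it alone. Origin under its centre.

How it is judged:
On the way, in this order (a step that is already met when the one before it is completed fails the run):
1. the orange gauge has been lifted out of the block (height (world z) of second_hang above 0.116 m), for 0.1 s.
2. the orange gauge presses the blue gauge home against the keeper's stop (more than 9 N for 0.2 s), having slid it more than 3 mm (contact force between second and first above 9 N and distance of first_hang from where it was at the start of the episode above 0.003 m), for 0.2 s.
At the end, for the whole second after the job is handed in: Both gauges hang on the prong at rest and released, each bar seated on its top face (heights within 3 mm), upright within 0.12 rad, the orange one directly in front of the blue one, behind the upturned tip (height (world z) of second_hang between 0.107 and 0.113 m and height (world z) of first_hang between 0.107 and 0.113 m and angle between each of second_hang, first_hang's own z axis and vertical below 0.12 rad and horizontal distance between second_hang and stand below 0.055 m and x of second_hang in the frame of first_hang below -0.01 m and distance between second_hang and first_hang below 0.026 m and linear speed of each of second, first below 0.02 m/s); the robot touches nothing.
It fails at once if the orange gauge or the robot presses on the blue gauge with more than 16 N (contact force between any of second, the arm, the fingers and first above 16 N).
It fails at once if the blue gauge is lifted, dropped or tipped off its seat (over 12 mm or 0.35 rad) (height (world z) of first_hang above 0.122 m or height (world z) of first_hang below 0.098 m or angle between first_hang's own z axis and vertical above 0.35 rad).
It fails at once if the screwdriver, the cover or the socket is moved by more than 20 mm (distance of any of screwdriver, cover, socket from where it was at the start of the episode above 0.02 m).
It also fails if it takes over 72 s, if anything falls off the work surface, if the arm or the gripper's body presses on something with over 40 N, if the wrist force passes 120 N, or if a joint passes its speed limit or range.

ROBOT

A 6-joint arm with a two-finger parallel gripper is mounted at the origin on the work surface. World frame = base frame: x ahead of the robot, y to its left, z up, the work surface at z = 0. Lengths are in m, angles in rad, forces in N, time in s.
With the tool pointing down it reaches from about 0.275 to 0.825 m from the base axis. Payload 5.2 kg.
Tool frame: the origin (TCP) lies on the centre line of the jaws, within the pads' length; the fingertips stand 14 mm ahead of it and the grasp point (between the pads) lies 5 mm behind it (finger_overhang is the distance from the TCP to the fingertips, in m); z points along the fingers, y is the direction in which the jaws open and shut (so a half turn about z gives the same grasp; the last joint's range is limited). The gripper opens to 93 mm and grips with 3 to 60 N. Pads are 15 mm wide; open, the fingers measure 128 mm over their backs; the gripper's body (75 mm by 188 mm) begins 65 mm behind the grasp point.
Start: joints at [-1.525, 0.259, 1.535, -0, 1.348, -0.203], TCP at [0.135, -0.533, 0.233] pointing down, gripper open.
Joint ranges: [-3.14, 3.14], [-0.91, 2.08], [0.19, 2.58], [-1.22, 4.36], [0.22, 2.71], [-3.12, 3.12]. Speed limits (rad/s): [2.57, 2.57, 3.14, 3.14, 3.14, 3.14].

INTERFACE

Orientations are given as a rotation vector (axis times angle).
In Python, from rig import * gives the robot as it stands. The module is installed in compiled form; this text tells all that it offers.
- The arm moves only by the shell command python3 -m crank 'ROWS' [FORCE]. ROWS is JSON, a list of rows, each an object of numbers: "hand": the closure, from 0 (fully open) to 1 (shut); "dx", "dy", "dz": the shift along the tool's x, y, z in m; "yaw": the turn about the tool's z in degrees. A call has 1 to 20 rows; each row is the pose to reach, as a shift and turn from the pose measured when the call began, along the tool's axes at that moment; what a row does not reach only later rows make up. A row lasts 1/10 s, in which the tool goes at most 50 mm and 8.59 degrees, less where a joint would pass 70% of its speed; a pose out of reach is approached as far as the arm can. A call with a gripper value outside its range is refused whole. The fingers move at their own pace and stop on an object; FORCE is the grip in N (left out, the last holds). Time passes only in rows, so rows that repeat a pose let the fingers close. It gives the time, the measured TCP pose, the force and the opening at its end, in the units of the state.
- get_obs(): the state, without advancing time (a new reading comes with each control period).
- read_camera(name): name is "side" or "top" or "wrist"; returns a dict with "color" (400x640x3 uint8, red, green, blue), "depth" (400x640 float32, m along the optical axis (not along the pixel's ray), 0 where there is no reading), "fx", "fy", "cx", "cy" (pixels), "R" (3x3) and "t" (3): a world point X has camera coordinates R X + t. Camera axes: x right, y down, z forward; pixel columns grow to the right and rows downward; lengths in m; the calibration is good to about 2 mm. A picture is of the moment at which its call begins.
- hand_in(): hands the job in, once; it reports no verdict.
The state is a dict: "time_s": time; "q": joint angles; "dq": joint speeds; "effort": joint torques, N m; "ee_pos": TCP position; "ee_rot": TCP orientation; "wrist_force": force on the tool from outside, world axes, zero at the start; "ft_torque": the same for the moment, N m; "gripper_width": opening from 0.0 (shut) to 1.0 (fully open).
Only numpy, scipy, OpenCV 4.12 (cv2) and the standard library are available. Lean on these libraries where they do the work, as an engineer would, in place of code of your own. Each camera call takes 0.05 s, during which the arm holds its last target. There are 200 camera calls.

## Working session

There is one attempt and no reset: what is moved stays moved. The work goes in short steps, Python scripts to look and compute and a shell command to move; the robot and the scene stay as the last step left them, time stands still between calls to the robot, and variables do not carry over. Pictures are saved under pics/ and viewed, about 8 in all and at most 12, crops included, and the job is handed in when it is done.

```bash
mkdir -p pics
cat > h.py <<'E'
from rig import *
import numpy as np, cv2
def save(c,n): cv2.imwrite('pics/'+n,c['color'][:,:,::-1])
def cloud(c):
    v,u=np.mgrid[0:400,0:640]; d=c['depth']
    P=np.stack([(u-c['cx'])/c['fx']*d,(v-c['cy'])/c['fy']*d,d],-1)
    return (P-c['t'])@c['R']   # R^T (P-t)
E
python3 - <<'E'
from h import *
o=get_obs(); print({k:np.round(v,3) for k,v in o.items()})
for n in('top','side'):
    c=read_camera(n); save(c,n+'1.png'); np.savez(n+'1.npz',**c); print(n,c['fx'],c['cx'],c['cy'],np.round(c['R'],3).tolist(),c['t'])
E
```

```text
{'time_s': np.float64(0.0), 'q': array([-1.525,  0.259,  1.536, -0.   ,  1.348, -0.203]), 'dq': array([-0.001,  0.002, -0.001,  0.002, -0.   , -0.001]), 'effort': array([-1.000e-03, -4.373e+01, -2.840e+01,  7.200e-02,  4.200e-02,
       -0.000e+00]), 'ee_pos': array([ 0.135, -0.533,  0.232]), 'ee_rot': array([-3.115, -0.39 , -0.   ]), 'wrist_force': array([0.749, 0.184, 0.312]), 'ft_torque': array([-0.016,  0.003,  0.065]), 'gripper_width': np.float64(0.999)}
top 366.7832179308257 315.91740718685094 202.0808930926757 [[0.23, -0.973, 0.001], [-0.949, -0.225, -0.219], [0.213, 0.049, -0.976]] [-0.12867925  0.60042842  0.62926904]
side 384.0530260913374 323.2838318149521 196.9803130128468 [[-0.907, -0.42, 0.02], [-0.316, 0.648, -0.693], [0.278, -0.635, -0.72]] [0.55259116 0.26007516 0.55650177]
```

View pics/top1.png

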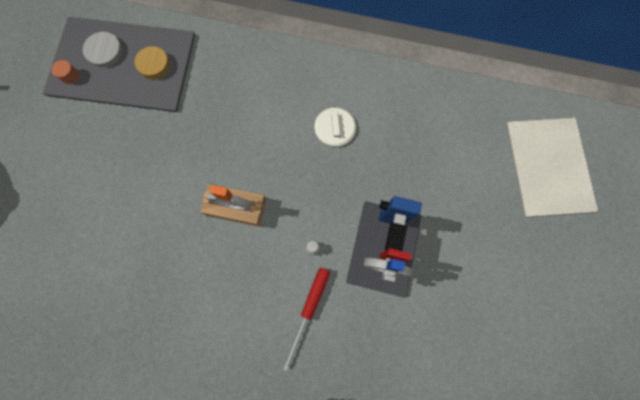

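View pics/side1.png

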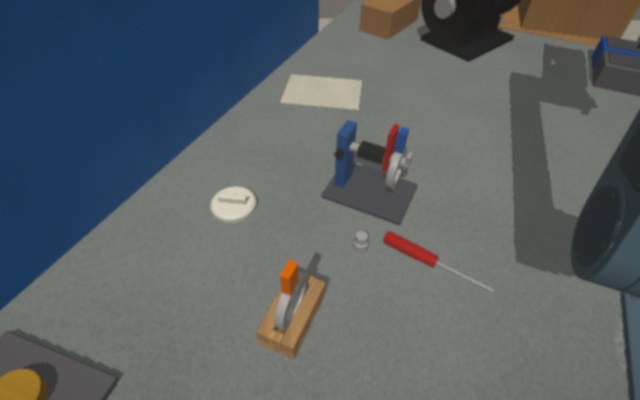

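The top picture shows the block with the orange gauge at (233,205), the stand at (385,250) with its tip towards the image bottom at (390,275), the socket at (313,247), the screwdriver at (310,310) and the cover at (335,127). The side picture agrees. Next I measure by colour.

Run:
```python
from h import *
for n in('top','side'):
    c=dict(np.load(n+'1.npz')); P=cloud(c); hsv=cv2.cvtColor(c['color'],cv2.COLOR_RGB2HSV); H,S,V=[hsv[...,i].astype(int) for i in range(3)]
    ok=c['depth']>0
    def rep(nm,m):
        q=P[m&ok]
        if len(q)<4: print(n,nm,len(q));return q
        print(n,nm,len(q),'med',np.round(np.median(q,0),4),'lo',np.round(np.percentile(q,3,0),4),'hi',np.round(np.percentile(q,97,0),4)); return q
    X,Y,Z=P[...,0],P[...,1],P[...,2]
    orange=(H<14)&(S>190)&(Z>.08)&(Z<.2)
    blk=(S>60)&(H>5)&(H<22)&(Z>.03)&(Z<.05)
    box={'top':(195,180,275,230),'side':(250,250,335,360)}[n]
    w=np.zeros_like(ok); w[box[1]:box[3],box[0]:box[2]]=1
    sb={'top':(340,190,430,300),'side':(315,115,420,225)}[n]
    s=np.zeros_like(ok); s[sb[1]:sb[3],sb[0]:sb[2]]=1
    q=rep('grip',orange&w); 
    if len(q)>4: 
        t=q[q[:,2]>np.percentile(q[:,2],90)-.008]; print(' top', len(t),t.mean(0))
    q=rep('block',blk&w)
    r=cv2.minAreaRect((q[:,:2]*1000).astype(np.float32)); print(' rect',r, cv2.boxPoints(r).tolist())
    blue=(H>100)&(H<130)&(S>140)&(Z>.06)&s
    q=rep('blue',blue)
    k,lab,cen=cv2.kmeans(q.astype(np.float32),2,None,(3,50,1e-6),5,0)[0:3]
    for i in(0,1): e=q[lab.ravel()==i]; print('  ',len(e),cen[i],np.round(np.percentile(e,[3,97],0),4).tolist())
    rep('red',((H<8)|(H>172))&(S>150)&(Z>.06)&s)
    q=rep('base',s&(Z>.007)&(Z<.018)&(V<120))
    r=cv2.minAreaRect((q[:,:2]*1000).astype(np.float32)); print(' rect',r, cv2.boxPoints(r).tolist())
```

```text
top grip 18 med [0.5757 0.164  0.1227] lo [0.5722 0.1633 0.1076] hi [0.5821 0.175  0.1339]
 top 9 [0.57470189 0.16734234 0.12809606]
top block 1090 med [0.5666 0.1642 0.039 ] lo [0.5493 0.1196 0.0346] hi [0.6075 0.2313 0.0414]
 rect ((578.7510986328125, 176.38278198242188), (60.03292465209961, 116.08939361572266), 1.6469061374664307) [[547.0787963867188, 233.54083251953125], [550.4152221679688, 117.4993896484375], [610.4234008789062, 119.2247314453125], [607.0869750976562, 235.26617431640625]]
top blue 671 med [ 0.6184 -0.1337  0.1437] lo [ 0.5178 -0.1591  0.0723] hi [ 0.635  -0.114   0.1739]
   137 [ 0.52268255 -0.13484165  0.17082402] [[0.5161, -0.1454, 0.1542], [0.5292, -0.1267, 0.175]]
   534 [ 0.6230461  -0.13478959  0.1312518 ] [[0.6162, -0.1594, 0.0706], [0.6355, -0.1139, 0.146]]
top red 243 med [ 0.5398 -0.1334  0.1684] lo [ 0.5353 -0.1535  0.1137] hi [ 0.5539 -0.1197  0.1709]
top base 3131 med [ 0.5599 -0.1173  0.0111] lo [ 0.4842 -0.1951  0.0086] hi [ 0.6409 -0.0802  0.0136]
 rect ((565.8956298828125, -138.0625), (120.15941619873047, 169.30096435546875), 89.24076080322266) 
[... 742 characters left out ...]
.6336 -0.1159  0.1757]
   144 [ 0.62642664 -0.13189769  0.13899085] [[0.6193, -0.1545, 0.0645], [0.6343, -0.1154, 0.1472]]
   159 [ 0.52314603 -0.13041893  0.16033135] [[0.5177, -0.1416, 0.1371], [0.5289, -0.1272, 0.1759]]
side red 235 med [ 0.5406 -0.1226  0.1454] lo [ 0.5369 -0.1474  0.0909] hi [ 0.5451 -0.1202  0.1717]
side base 3012 med [ 0.559  -0.1246  0.013 ] lo [ 0.4863 -0.1935  0.0099] hi [ 0.6431 -0.0806  0.015 ]
 rect ((567.2628173828125, -139.31051635742188), (123.37496185302734, 169.5626983642578), 89.04010009765625) [[481.4599304199219, -199.56903076171875], [650.9988403320312, -202.40963745117188], [653.065673828125, -79.052001953125], [483.52679443359375, -76.21139526367188]]
```

```bash
cat >> h.py <<'E'
from scipy.spatial.transform import Rotation as Ro
def go(x,y,z,deg,o=None):
    "shift in tool axes to TCP target; deg = world heading of tool x"
    o=o or get_obs(); M=Ro.from_rotvec(o['ee_rot']).as_matrix(); h=np.degrees(np.arctan2(M[1,0],M[0,0]))
    d=M.T@(np.array([x,y,z])-o['ee_pos']); print('dx %.4f dy %.4f dz %.4f yaw %.2f (now %.2f, tilt %.4f) pos'%(*d,h-deg,h,np.arccos(-M[2,2])),np.round(o['ee_pos'],4),'F',np.round(o['wrist_force'],2),'w',o['gripper_width'],'t',o['time_s'])
E
python3 - <<'E'
from h import *
c=read_camera('wrist'); o=get_obs(); M=Ro.from_rotvec(o['ee_rot']).as_matrix()
cam=-c['R'].T@c['t']; print('cam in tool',M.T@(cam-o['ee_pos']),'view axis in tool',M.T@c['R'][2],'imgx',M.T@c['R'][0],c['fx'])
go(.41,-.14,.27,0); go(.5785,.177,.235,1.6)
E
```

```text
cam in tool [ 0.07394903 -0.00120478 -0.15265722] view axis in tool [-2.64961544e-01  8.37200319e-04  9.64258616e-01] imgx [ 1.80350348e-04  9.99999649e-01 -8.18674684e-04] 352.1842351487265
dx 0.3628 dy -0.3130 dz -0.0374 yaw 14.26 (now 14.26, tilt 0.0014) pos [ 0.1354 -0.5327  0.232 ] F [-0.44 -0.42 -0.15] w 1.004306791829351 t 0.15
dx 0.6042 dy -0.5787 dz -0.0020 yaw 12.66 (now 14.26, tilt 0.0014) pos [ 0.1354 -0.5327  0.232 ] F [-0.44 -0.42 -0.15] w 1.004306791829351 t 0.15
```

```bash
python3 -m crank '[{"dx":0.038,"dy":-0.031,"dz":-0.01,"yaw":3},{"dx":0.077,"dy":-0.062,"dz":-0.02,"yaw":6},{"dx":0.115,"dy":-0.093,"dz":-0.03,"yaw":9},{"dx":0.154,"dy":-0.124,"dz":-0.037,"yaw":12},{"dx":0.192,"dy":-0.155,"dz":-0.037,"yaw":14.3},{"dx":0.231,"dy":-0.186,"dz":-0.037,"yaw":14.3},{"dx":0.27,"dy":-0.217,"dz":-0.037,"yaw":14.3},{"dx":0.308,"dy":-0.248,"dz":-0.037,"yaw":14.3},{"dx":0.347,"dy":-0.279,"dz":-0.037,"yaw":14.3},{"dx":0.37,"dy":-0.3,"dz":-0.037,"yaw":14.3},{"dx":0.392,"dy":-0.305,"dz":-0.037,"yaw":14.3},{"dx":0.392,"dy":-0.305,"dz":-0.037,"yaw":14.3},{"dx":0.392,"dy":-0.305,"dz":-0.037,"yaw":14.3}]'
python3 - <<'E'
from h import *
go(.44,-.14,.27,0)
c=read_camera('wrist'); save(c,'w1.png'); np.savez('w1.npz',**c)
go(.5785,.177,.235,1.6)
E
```

```text
dx 0.3919 dy -0.3056 dz -0.0374 yaw 14.26 (now 14.26, tilt 0.0014) pos [ 0.1354 -0.5327  0.232 ] F [-0.44 -0.42 -0.15] w 1.004306791829351 t 0.15
dx 0.6042 dy -0.5788 dz -0.0021 yaw 12.66 (now 14.26, tilt 0.0011) pos [ 0.1354 -0.5328  0.2321] F [ 0.15 -0.21 -0.08] w 0.9974533550457796 t 0.2invalid input at $[0]: expected keys hand, dx, dy, dz, yaw
```

View pics/w1.png

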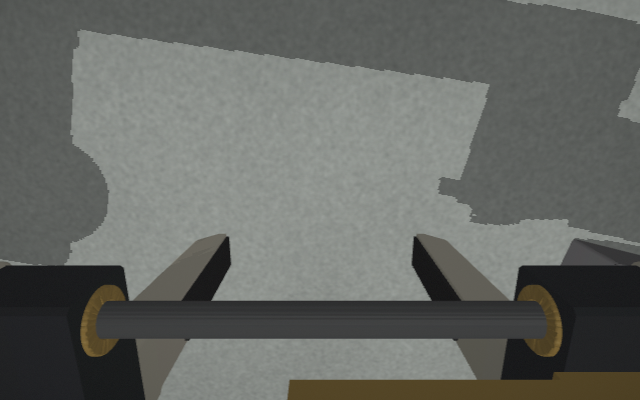

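The picture shows only bare bench and the open fingers (tips at (230,237) and (413,237)). The move was refused because every row needs all five keys, so I'll resend it.

```bash
python3 -m crank '[{"hand":0,"dx":0.038,"dy":-0.031,"dz":-0.01,"yaw":3},{"hand":0,"dx":0.077,"dy":-0.062,"dz":-0.02,"yaw":6},{"hand":0,"dx":0.115,"dy":-0.093,"dz":-0.03,"yaw":9},{"hand":0,"dx":0.154,"dy":-0.124,"dz":-0.037,"yaw":12},{"hand":0,"dx":0.192,"dy":-0.155,"dz":-0.037,"yaw":14.3},{"hand":0,"dx":0.231,"dy":-0.186,"dz":-0.037,"yaw":14.3},{"hand":0,"dx":0.27,"dy":-0.217,"dz":-0.037,"yaw":14.3},{"hand":0,"dx":0.308,"dy":-0.248,"dz":-0.037,"yaw":14.3},{"hand":0,"dx":0.347,"dy":-0.279,"dz":-0.037,"yaw":14.3},{"hand":0,"dx":0.37,"dy":-0.3,"dz":-0.037,"yaw":14.3},{"hand":0,"dx":0.392,"dy":-0.305,"dz":-0.037,"yaw":14.3},{"hand":0,"dx":0.392,"dy":-0.305,"dz":-0.037,"yaw":14.3},{"hand":0,"dx":0.392,"dy":-0.305,"dz":-0.037,"yaw":14.3}]'
python3 - <<'E'
from h import *
go(.44,-.14,.27,0)
c=read_camera('wrist'); save(c,'w2.png'); np.savez('w2.npz',**c)
go(.5785,.177,.235,1.6)
E
```

```text
time_s: 1.5
ee_pos: [0.44, -0.1405, 0.2693]
ee_rot: [-3.14, -0.001, 0.002]
wrist_force: [-0.3, -0.3, 0.5]
gripper_width: 1.0
dx 0.0000 dy -0.0005 dz -0.0007 yaw 0.04 (now 0.04, tilt 0.0016) pos [ 0.44   -0.1405  0.2693] F [-0.33 -0.29  0.54] w 1.0003556874866226 t 1.5
dx 0.1387 dy -0.3180 dz 0.0345 yaw -1.64 (now -0.04, tilt 0.0016) pos [ 0.4396 -0.141   0.2693] F [-0.15  0.01  0.09] w 0.9968754571695998 t 1.55
```

View pics/w2.png

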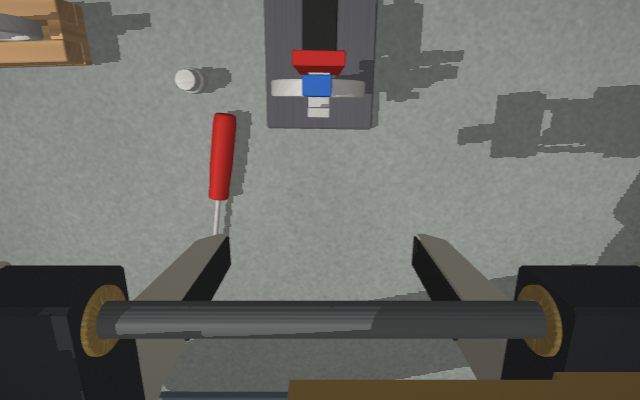

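Here the prong tip is at (319,105), the blue grip at (317,85) and the red keeper at (318,60). The stand base's front edge is at row 127.

Run:
```python
from h import *
c=dict(np.load('w2.npz')); P=cloud(c); hsv=cv2.cvtColor(c['color'],cv2.COLOR_RGB2HSV)
for v in range(56,122,2): print(v,c['color'][v,319],np.round(P[v,319],4))
H,S,Z=hsv[...,0],hsv[...,1],P[...,2]
s=np.zeros(Z.shape,bool); s[40:122,285:355]=1
m=s&(H>100)&(H<130)&(S>140)&(Z>.165); q=P[m]; print('blue top',q.mean(0),q.min(0),q.max(0))
m=s&((H<8)|(H>172))&(S>150)&(Z>.16); q=P[m]; print('keeper',q.mean(0),q.min(0),q.max(0))
m=s&(Z>.115)&(Z<.135); m[:94]=0; q=P[m]; print('tip',q.mean(0),np.percentile(q,[3,97],0))
m=(Z>.007)&(Z<.017);m[:,:240]=0;m[:,400:]=0;m[140:]=0; q=P[m]; print('base',np.percentile(q,[2,98],0))
```

```text
56 [187  46  40] [ 0.5423 -0.1381  0.1708]
58 [188  46  41] [ 0.5411 -0.1381  0.1705]
60 [189  47  42] [ 0.5398 -0.1381  0.171 ]
62 [188  46  41] [ 0.5385 -0.1381  0.1714]
64 [188  47  41] [ 0.5374 -0.1381  0.1694]
66 [87 25 22] [ 0.5364 -0.138   0.1662]
68 [98 26 23] [ 0.5363 -0.138   0.1518]
70 [97 26 23] [ 0.5364 -0.1379  0.1333]
72 [129  93  89] [ 0.5363 -0.1378  0.1152]
74 [110 121 136] [ 0.535  -0.1377  0.1114]
76 [ 52 103 187] [ 0.5295 -0.1381  0.1738]
78 [ 50 103 187] [ 0.5281 -0.1381  0.1754]
80 [ 50 103 187] [ 0.5269 -0.1381  0.1745]
82 [ 50 103 186] [ 0.5255 -0.1381  0.1765]
84 [ 50 103 186] [ 0.5244 -0.1381  0.1734]
86 [ 50 103 187] [ 0.523  -0.1381  0.1755]
88 [ 50 103 187] [ 0.5218 -0.1381  0.1746]
90 [ 50 103 187] [ 0.5205 -0.1381  0.1752]
92 [ 50 103 187] [ 0.5193 -0.1381  0.173 ]
94 [ 51 104 188] [ 0.5179 -0.1381  0.1745]
96 [28 52 92] [ 0.5167 -0.138   0.1683]
98 [195 193 188] [ 0.5157 -0.1377  0.1106]
100 [196 193 188] [ 0.5141 -0.1377  0.1104]
102 [195 193 188] [ 0.5125 -0.1377  0.1113]
104 [196 193 188] [ 0.5108 -0.1377  0.1118]
106 [196 193 188] [ 0.5091 -0.1377  0.1105]
108 [172 169 165] [ 0.5078 -0.1378  0.1269]
110 [186 185 180] [ 0.5062 -0.1378  0.1259]
112 [189 186 181] [ 0.5046 -0.1378  0.1255]
114 [188 186 180] [ 0.503  -0.1378  0.1257]
116 [186 183 178] [ 0.5015 -0.1378  0.1277]
118 [91 91 95] [ 0.4945 -0.1372  0.0126]
120 [91 90 94] [ 0.4923 -0.1372  0.0132]
blue top [ 0.52360006 -0.13647896  0.17497657] [ 0.51379866 -0.14611006  0.16589568] [ 0.53014123 -0.12671192  0.42195411]
keeper [ 0.54068893 -0.13745701  0.17219661] [ 0.51379866 -0.15494265  0.16018293] [ 0.54625532 -0.11991608  0.42195411]
tip [ 0.5095086  -0.13877998  0.12598903] [[ 0.50064084 -0.16460186  0.11847609]
 [ 0.5187745  -0.11290086  0.13032844]]
base [[ 0.48450768 -0.195584    0.01070911]
 [ 0.6130943  -0.07931829  0.01443562]]
```

```bash
python3 -m crank '[{"hand":0.3,"dx":0.012,"dy":-0.045,"dz":0,"yaw":-1.6},{"hand":0.3,"dx":0.025,"dy":-0.09,"dz":0,"yaw":-1.6},{"hand":0.3,"dx":0.038,"dy":-0.135,"dz":0,"yaw":-1.6},{"hand":0.3,"dx":0.05,"dy":-0.18,"dz":0,"yaw":-1.6},{"hand":0.3,"dx":0.063,"dy":-0.225,"dz":0,"yaw":-1.6},{"hand":0.3,"dx":0.075,"dy":-0.27,"dz":0,"yaw":-1.6},{"hand":0.3,"dx":0.09,"dy":-0.312,"dz":0,"yaw":-1.6},{"hand":0.3,"dx":0.09,"dy":-0.318,"dz":0,"yaw":-1.6},{"hand":0.3,"dx":0.09,"dy":-0.318,"dz":0,"yaw":-1.6},{"hand":0.3,"dx":0.09,"dy":-0.318,"dz":0,"yaw":-1.6}]'
python3 - <<'E'
from h import *
c=read_camera('wrist'); save(c,'w3.png'); np.savez('w3.npz',**c)
P=cloud(c);hsv=cv2.cvtColor(c['color'],cv2.COLOR_RGB2HSV);H,S,Z=hsv[...,0],hsv[...,1],P[...,2]
m=(H<14)&(S>190)&(Z>.13)&(Z<.16); m[200:]=0; q=P[m]; print(len(q),np.percentile(q,[1,50,99],0),q.mean(0)); r=cv2.minAreaRect((q[:,:2]*1000).astype(np.float32)); print(r)
m=(Z>.034)&(Z<.045)&(S>60); m[200:]=0; q=P[m]; print('block',cv2.minAreaRect((q[:,:2]*1000).astype(np.float32)))
m=(S<60)&(Z>.085)&(Z<.105); m[200:]=0; q=P[m]; print('ring',len(q),cv2.minAreaRect((q[:,:2]*1000).astype(np.float32)))
go(.5785,.177,.235,1.6)
E
```

```text
time_s: 2.55
ee_pos: [0.5295, 0.1752, 0.2694]
ee_rot: [-3.141, -0.041, 0.003]
wrist_force: [0.6, 0.4, -0.3]
gripper_width: 0.701
602 [[0.57428914 0.16479324 0.13456488]
 [0.58103006 0.17786816 0.1406028 ]
 [0.58758202 0.19089057 0.14219801]] [0.58105695 0.17786643 0.1403938 ]
((580.9349975585938, 177.85702514648438), (13.086145401000977, 26.163949966430664), 1.381227731704712)
block ((593.0170288085938, 38.811248779296875), (65.3517837524414, 396.3934631347656), 5.178720474243164)
ring 777 ((557.2965087890625, 51.945701599121094), (318.7586669921875, 25.122196197509766), 79.64605712890625)
dx 0.0490 dy -0.0007 dz 0.0345 yaw -0.15 (now 1.45, tilt 0.0015) pos [0.5296 0.1751 0.2696] F [-0.61 -0.   -0.02] w 0.7013409457201666 t 2.6
```

View pics/w3.png

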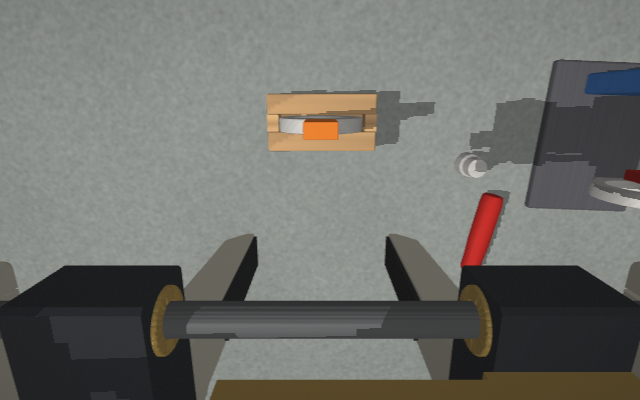

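The orange grip is at (320,129) and the block at (322,122), both square to the tool. Grip centre is (0.581, 0.178) and its top z is 0.140. I'll grasp it now.

```bash
python3 -m crank '[{"hand":0.3,"dx":0.04,"dy":-0.002,"dz":0,"yaw":0},{"hand":0.3,"dx":0.0508,"dy":-0.0024,"dz":0.03,"yaw":0},{"hand":0.3,"dx":0.0508,"dy":-0.0024,"dz":0.06,"yaw":0},{"hand":0.3,"dx":0.0508,"dy":-0.0024,"dz":0.1,"yaw":0},{"hand":0.3,"dx":0.0508,"dy":-0.0024,"dz":0.13,"yaw":0},{"hand":0.3,"dx":0.0508,"dy":-0.0024,"dz":0.1535,"yaw":0},{"hand":0.3,"dx":0.0508,"dy":-0.0024,"dz":0.1535,"yaw":0},{"hand":0.3,"dx":0.0508,"dy":-0.0024,"dz":0.1535,"yaw":0}]' 50
python3 - <<'E'
from h import *
go(.5803,.1775,.116,1.4)
E
```

```text
time_s: 3.4
ee_pos: [0.5803, 0.1774, 0.1166]
ee_rot: [-3.141, -0.037, 0.002]
wrist_force: [0.1, 0.2, -0.1]
gripper_width: 0.7
dx -0.0000 dy -0.0001 dz 0.0006 yaw -0.06 (now 1.34, tilt 0.0016) pos [0.5803 0.1774 0.1166] F [ 0.11  0.23 -0.06] w 0.7000191369230774 t 3.4
```

```bash
python3 -m crank '[{"hand":1,"dx":0,"dy":0,"dz":0,"yaw":0},{"hand":1,"dx":0,"dy":0,"dz":0,"yaw":0},{"hand":1,"dx":0,"dy":0,"dz":0,"yaw":0},{"hand":1,"dx":0,"dy":0,"dz":0,"yaw":0},{"hand":1,"dx":0,"dy":0,"dz":0,"yaw":0},{"hand":1,"dx":0,"dy":0,"dz":0,"yaw":0},{"hand":1,"dx":0,"dy":0,"dz":0,"yaw":0},{"hand":1,"dx":0,"dy":0,"dz":0,"yaw":0},{"hand":1,"dx":0,"dy":0,"dz":0,"yaw":0},{"hand":1,"dx":0,"dy":0,"dz":0,"yaw":0}]' 55
python3 -m crank '[{"hand":1,"dx":0,"dy":0,"dz":-0.015,"yaw":0},{"hand":1,"dx":0,"dy":0,"dz":-0.035,"yaw":0},{"hand":1,"dx":0,"dy":0,"dz":-0.06,"yaw":0},{"hand":1,"dx":0,"dy":0,"dz":-0.09,"yaw":0},{"hand":1,"dx":0,"dy":0,"dz":-0.12,"yaw":0},{"hand":1,"dx":0,"dy":0,"dz":-0.15,"yaw":0},{"hand":1,"dx":0,"dy":0,"dz":-0.15,"yaw":0},{"hand":1,"dx":0,"dy":0,"dz":-0.15,"yaw":0}]'
python3 - <<'E'
from h import *
go(.41,-.138,.2566,-.8)
c=read_camera('wrist'); save(c,'w4.png'); np.savez('w4.npz',**c)
P=cloud(c);hsv=cv2.cvtColor(c['color'],cv2.COLOR_RGB2HSV);H,S,Z=hsv[...,0],hsv[...,1],P[...,2]
o=get_obs();M=Ro.from_rotvec(o['ee_rot']).as_matrix();T=(P-o['ee_pos'])@M
m=(H<14)&(S>190)&(c['depth']<.3)&(c['depth']>0); q=T[m]; print(len(q),np.percentile(q,[2,50,98],0) if len(q) else '')
E
```

```text
time_s: 4.4
ee_pos: [0.5805, 0.1774, 0.1169]
ee_rot: [-3.141, -0.037, 0.002]
wrist_force: [-0.7, 0.3, 3.3]
gripper_width: 0.299
time_s: 5.2
ee_pos: [0.5803, 0.1773, 0.2655]
ee_rot: [-3.141, -0.037, 0.004]
wrist_force: [0.5, -0.1, -3.8]
gripper_width: 0.302
dx -0.1776 dy 0.3113 dz 0.0093 yaw 2.14 (now 1.34, tilt 0.0024) pos [0.5803 0.1773 0.2655] F [ 0.46 -0.05 -3.75] w 0.30207573359999984 t 5.2
4085 [[-0.00425317 -0.01415488 -0.02586012]
 [ 0.0071657  -0.00110681 -0.02189071]
 [ 0.00796944  0.01190537  0.01530934]]
```

View pics/w4.png

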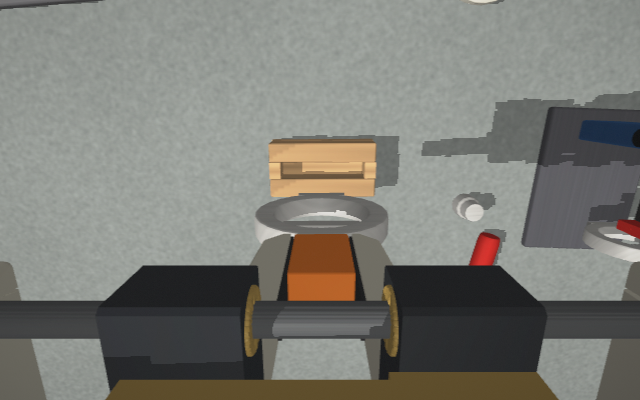

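The gauge is held upright: grip at (321,265), ring at (320,218), and the block at (322,168) is now empty. Next I carry it in front of the prong tip and lower it to entry height.

```bash
python3 -m crank '[{"hand":1,"dx":-0.015,"dy":0.025,"dz":0,"yaw":1},{"hand":1,"dx":-0.038,"dy":0.06,"dz":0,"yaw":2.2},{"hand":1,"dx":-0.06,"dy":0.1,"dz":0,"yaw":2.2},{"hand":1,"dx":-0.085,"dy":0.14,"dz":0,"yaw":2.2},{"hand":1,"dx":-0.11,"dy":0.18,"dz":0,"yaw":2.2},{"hand":1,"dx":-0.135,"dy":0.22,"dz":0,"yaw":2.2},{"hand":1,"dx":-0.155,"dy":0.26,"dz":0,"yaw":2.2},{"hand":1,"dx":-0.1675,"dy":0.29,"dz":0,"yaw":2.2},{"hand":1,"dx":-0.1675,"dy":0.3118,"dz":0,"yaw":2.2},{"hand":1,"dx":-0.1675,"dy":0.3118,"dz":0.02,"yaw":2.2},{"hand":1,"dx":-0.1675,"dy":0.3118,"dz":0.05,"yaw":2.2},{"hand":1,"dx":-0.1675,"dy":0.3118,"dz":0.087,"yaw":2.2},{"hand":1,"dx":-0.1675,"dy":0.3118,"dz":0.087,"yaw":2.2},{"hand":1,"dx":-0.1675,"dy":0.3118,"dz":0.087,"yaw":2.2},{"hand":1,"dx":-0.1675,"dy":0.3118,"dz":0.087,"yaw":2.2}]'
python3 - <<'E'
from h import *
go(.5,-.1385,.1785,-.85)
for n in('wrist','side'):
    c=read_camera(n); np.savez(n+'5.npz',**c)
    if n=='side': im=c['color'][90:240,300:460]; cv2.imwrite('pics/s5.png',cv2.resize(im,None,fx=4,fy=4,interpolation=3)[:,:,::-1])
    else: save(c,'w5.png')
E
```

```text
time_s: 6.75
ee_pos: [0.4197, -0.1388, 0.1792]
ee_rot: [3.141, -0.023, -0.006]
wrist_force: [0.2, -0.6, -3.1]
gripper_width: 0.299
dx 0.0802 dy -0.0014 dz 0.0004 yaw -0.00 (now -0.85, tilt 0.0037) pos [ 0.4197 -0.1388  0.1792] F [ 0.17 -0.65 -3.07] w 0.29947609486197313 t 6.75
```

View pics/s5.png

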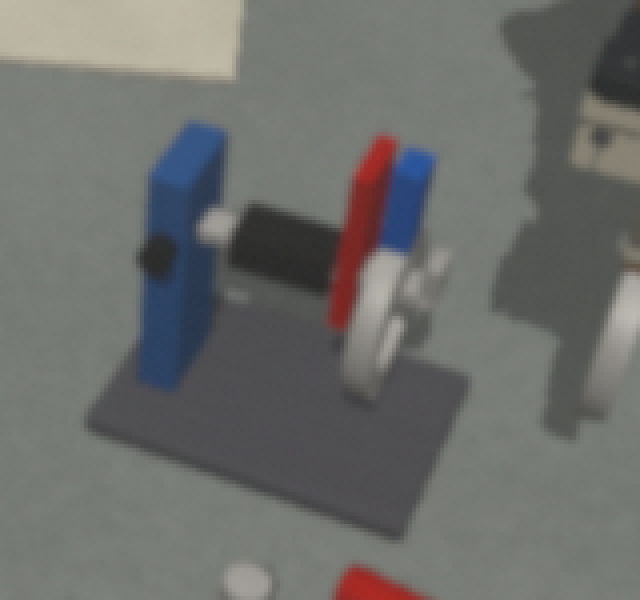

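The side crop shows the blue gauge hanging square at (400,250), with the keeper behind it at (365,230) and the orange ring level in front at (610,350). Now I advance to just short of contact.

```bash
python3 -m crank '[{"hand":1,"dx":0.01,"dy":0,"dz":0,"yaw":0},{"hand":1,"dx":0.025,"dy":-0.0005,"dz":0,"yaw":0},{"hand":1,"dx":0.04,"dy":-0.001,"dz":0,"yaw":0},{"hand":1,"dx":0.055,"dy":-0.001,"dz":0,"yaw":0},{"hand":1,"dx":0.065,"dy":-0.0014,"dz":0,"yaw":0},{"hand":1,"dx":0.075,"dy":-0.0014,"dz":0,"yaw":0},{"hand":1,"dx":0.082,"dy":-0.0014,"dz":0,"yaw":0},{"hand":1,"dx":0.082,"dy":-0.0014,"dz":0,"yaw":0},{"hand":1,"dx":0.082,"dy":-0.0014,"dz":0,"yaw":0},{"hand":1,"dx":0.082,"dy":-0.0014,"dz":0,"yaw":0}]'
python3 - <<'E'
from h import *
go(.509,-.1385,.1785,-.85)
c=read_camera('wrist'); save(c,'w6.png'); np.savez('w6.npz',**c)
E
```

```text
time_s: 7.85
ee_pos: [0.5015, -0.1386, 0.1795]
ee_rot: [3.14, -0.023, -0.005]
wrist_force: [-0.1, 0.7, -3.9]
gripper_width: 0.296
dx 0.0075 dy -0.0002 dz 0.0009 yaw -0.01 (now -0.86, tilt 0.0033) pos [ 0.5015 -0.1386  0.1795] F [-0.09  0.68 -3.86] w 0.2964565311415811 t 7.85
```

View pics/w6.png

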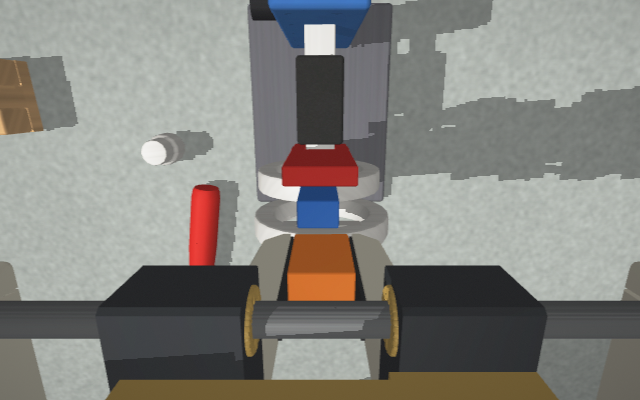

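The orange gauge (321,265) is in line with the blue grip (318,207) and the keeper (320,165), and there is still a gap. I'll close in slowly.

```bash
python3 -m crank '[{"hand":1,"dx":0.002,"dy":0,"dz":0.0005,"yaw":0},{"hand":1,"dx":0.004,"dy":0,"dz":0.0005,"yaw":0},{"hand":1,"dx":0.005,"dy":0,"dz":0.0005,"yaw":0},{"hand":1,"dx":0.006,"dy":0,"dz":0.0005,"yaw":0},{"hand":1,"dx":0.007,"dy":0,"dz":0.0005,"yaw":0},{"hand":1,"dx":0.008,"dy":0,"dz":0.0005,"yaw":0},{"hand":1,"dx":0.009,"dy":0,"dz":0.0005,"yaw":0},{"hand":1,"dx":0.01,"dy":0,"dz":0.0005,"yaw":0},{"hand":1,"dx":0.01,"dy":0,"dz":0.0005,"yaw":0},{"hand":1,"dx":0.01,"dy":0,"dz":0.0005,"yaw":0}]'
python3 -m crank '[{"hand":1,"dx":0.001,"dy":0,"dz":0,"yaw":0},{"hand":1,"dx":0.002,"dy":0,"dz":0,"yaw":0},{"hand":1,"dx":0.002,"dy":0,"dz":0,"yaw":0},{"hand":1,"dx":0.002,"dy":0,"dz":0,"yaw":0}]'
```

```text
time_s: 8.9
ee_pos: [0.5113, -0.1388, 0.1788]
ee_rot: [3.14, -0.024, -0.005]
wrist_force: [-3.1, 0.5, -3.1]
gripper_width: 0.294
time_s: 9.3
ee_pos: [0.5135, -0.1387, 0.1788]
ee_rot: [3.14, -0.024, -0.005]
wrist_force: [-0.7, 0.4, -4.1]
gripper_width: 0.295
```

```bash
python3 -m crank '[{"hand":1,"dx":0.0005,"dy":0,"dz":0,"yaw":0},{"hand":1,"dx":0.001,"dy":0,"dz":0,"yaw":0},{"hand":1,"dx":0.0015,"dy":0,"dz":0,"yaw":0},{"hand":1,"dx":0.0015,"dy":0,"dz":0,"yaw":0}]'
python3 -m crank '[{"hand":1,"dx":0.0005,"dy":0,"dz":0,"yaw":0},{"hand":1,"dx":0.001,"dy":0,"dz":0,"yaw":0},{"hand":1,"dx":0.001,"dy":0,"dz":0,"yaw":0}]'
python3 -m crank '[{"hand":1,"dx":0.0005,"dy":0,"dz":0,"yaw":0},{"hand":1,"dx":0.001,"dy":0,"dz":0,"yaw":0},{"hand":1,"dx":0.001,"dy":0,"dz":0,"yaw":0}]'
```

```text
time_s: 9.7
ee_pos: [0.5151, -0.1387, 0.1788]
ee_rot: [3.14, -0.023, -0.005]
wrist_force: [-2.1, 0.7, -2.8]
gripper_width: 0.297
time_s: 10.0
ee_pos: [0.5156, -0.1388, 0.1788]
ee_rot: [3.14, -0.023, -0.006]
wrist_force: [-4.6, -0.4, -0.6]
gripper_width: 0.297
time_s: 10.3
ee_pos: [0.5163, -0.1388, 0.1788]
ee_rot: [3.14, -0.023, -0.008]
wrist_force: [-5.2, -0.2, -1.0]
gripper_width: 0.295
```

```bash
for i in 1; do python3 -m crank '[{"hand":1,"dx":0.0005,"dy":0,"dz":0,"yaw":0},{"hand":1,"dx":0.0007,"dy":0,"dz":0,"yaw":0},{"hand":1,"dx":0.0007,"dy":0,"dz":0,"yaw":0}]'; done
python3 -m crank '[{"hand":1,"dx":0.0005,"dy":0,"dz":0,"yaw":0},{"hand":1,"dx":0.0007,"dy":0,"dz":0,"yaw":0},{"hand":1,"dx":0.0007,"dy":0,"dz":0,"yaw":0}]'
python3 -m crank '[{"hand":1,"dx":0.0005,"dy":0,"dz":0,"yaw":0},{"hand":1,"dx":0.0007,"dy":0,"dz":0,"yaw":0},{"hand":1,"dx":0.0007,"dy":0,"dz":0,"yaw":0}]'
```

```text
time_s: 10.6
ee_pos: [0.5167, -0.1388, 0.1788]
ee_rot: [3.14, -0.023, -0.008]
wrist_force: [-4.6, -0.2, -0.9]
gripper_width: 0.295
time_s: 10.9
ee_pos: [0.5172, -0.1388, 0.1788]
ee_rot: [3.14, -0.023, -0.009]
wrist_force: [-5.1, 0.3, -1.0]
gripper_width: 0.295
time_s: 11.2
ee_pos: [0.5179, -0.1388, 0.1788]
ee_rot: [3.14, -0.023, -0.009]
wrist_force: [-5.2, 0.6, -0.4]
gripper_width: 0.294
```

```bash
python3 -m crank '[{"hand":1,"dx":0.0005,"dy":0,"dz":0,"yaw":0},{"hand":1,"dx":0.0007,"dy":0,"dz":0,"yaw":0},{"hand":1,"dx":0.0007,"dy":0,"dz":0,"yaw":0}]'
python3 -m crank '[{"hand":1,"dx":0.0005,"dy":0,"dz":0,"yaw":0},{"hand":1,"dx":0.0007,"dy":0,"dz":0,"yaw":0},{"hand":1,"dx":0.0007,"dy":0,"dz":0,"yaw":0}]'
```

```text
time_s: 11.5
ee_pos: [0.5186, -0.1388, 0.1787]
ee_rot: [3.14, -0.023, -0.009]
wrist_force: [-4.4, -0.7, -0.6]
gripper_width: 0.295
time_s: 11.8
ee_pos: [0.5188, -0.1388, 0.1787]
ee_rot: [3.14, -0.023, -0.011]
wrist_force: [-7.4, -0.6, -0.1]
gripper_width: 0.299
```

```bash
python3 -m crank '[{"hand":1,"dx":0.0007,"dy":0,"dz":0,"yaw":0},{"hand":1,"dx":0.0007,"dy":0,"dz":0,"yaw":0}]'
python3 -c "
from h import *
go(.519,-.1388,.1787,-.85)"
```

```text
time_s: 12.0
ee_pos: [0.5189, -0.1388, 0.1786]
ee_rot: [3.14, -0.023, -0.013]
wrist_force: [-6.5, -0.3, 1.1]
gripper_width: 0.299
dx 0.0001 dy 0.0000 dz -0.0001 yaw 0.01 (now -0.84, tilt 0.0083) pos [ 0.5189 -0.1388  0.1786] F [-6.47 -0.3   1.09] w 0.2990070539888563 t 12.0
```

```bash
python3 -m crank '[{"hand":1,"dx":0.0008,"dy":0,"dz":0,"yaw":0},{"hand":1,"dx":0.001,"dy":0,"dz":0,"yaw":0}]'
python3 -m crank '[{"hand":1,"dx":0.001,"dy":0,"dz":0,"yaw":0},{"hand":1,"dx":0.0011,"dy":0,"dz":0,"yaw":0}]'
```

```text
time_s: 12.2
ee_pos: [0.519, -0.1388, 0.1786]
ee_rot: [3.14, -0.023, -0.016]
wrist_force: [-8.6, -0.9, 1.5]
gripper_width: 0.301
time_s: 12.4
ee_pos: [0.5191, -0.1387, 0.1785]
ee_rot: [3.141, -0.023, -0.02]
wrist_force: [-8.4, -0.3, 2.0]
gripper_width: 0.295
```

```bash
python3 -m crank '[{"hand":1,"dx":0.0011,"dy":0,"dz":-0.0001,"yaw":0},{"hand":1,"dx":0.0013,"dy":0,"dz":-0.0001,"yaw":0},{"hand":1,"dx":0.0013,"dy":0,"dz":-0.0001,"yaw":0}]'
python3 -c "
from h import *
go(.519,-.1388,.1787,-.85)
c=read_camera('side'); np.savez('s7.npz',**c); c2=read_camera('wrist'); np.savez('w7.npz',**c2)
a=c['color'][90:240,300:460]; b=c2['color'][130:330,200:440]
cv2.imwrite('pics/p7.png',np.hstack([cv2.resize(a,(420,394)),cv2.resize(b,(380,394))])[:,:,::-1])
go(.519,-.1388,.1787,-.85)"
```

```text
time_s: 12.7
ee_pos: [0.5191, -0.1387, 0.1785]
ee_rot: [3.141, -0.023, -0.024]
wrist_force: [-9.1, -0.2, 1.5]
gripper_width: 0.295
dx -0.0001 dy 0.0001 dz -0.0002 yaw 0.02 (now -0.83, tilt 0.0152) pos [ 0.5191 -0.1387  0.1785] F [-9.1  -0.24  1.54] w 0.29517637383007367 t 12.7
dx -0.0001 dy 0.0001 dz -0.0001 yaw 0.02 (now -0.83, tilt 0.0151) pos [ 0.5191 -0.1387  0.1785] F [-8.96 -0.61  1.56] w 0.2965490480485577 t 12.8
```

View pics/p7.png

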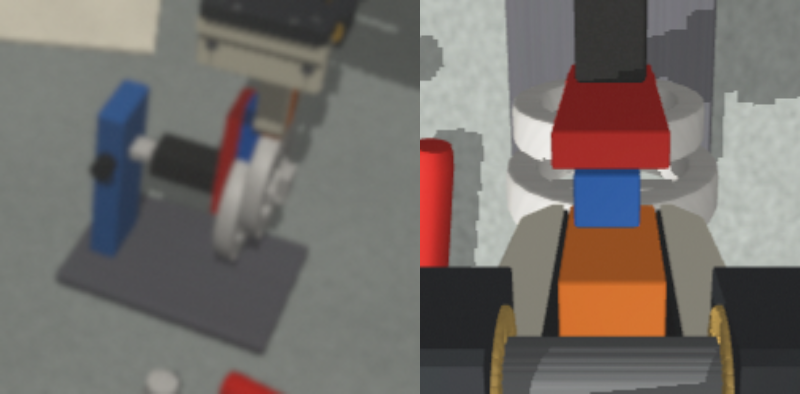

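The left part shows the orange ring square in front of the blue one, with the blue against the red keeper. The right part shows the orange grip at (612,270) butted on the blue grip at (607,197). TCP has stopped at x = 0.519 while the force rises, so this is the hard stop. I'll lean a little harder and hold.

```bash
python3 -m crank '[{"hand":1,"dx":0.0013,"dy":0,"dz":-0.0001,"yaw":0},{"hand":1,"dx":0.0016,"dy":0,"dz":-0.0001,"yaw":0},{"hand":1,"dx":0.0016,"dy":0,"dz":-0.0001,"yaw":0}]'
python3 -m crank '[{"hand":1,"dx":0.0017,"dy":0,"dz":-0.0001,"yaw":0},{"hand":1,"dx":0.0018,"dy":0,"dz":-0.0001,"yaw":0},{"hand":1,"dx":0.0018,"dy":0,"dz":-0.0001,"yaw":0}]'
```

```text
time_s: 13.1
ee_pos: [0.5192, -0.1387, 0.1786]
ee_rot: [3.141, -0.022, -0.029]
wrist_force: [-10.5, -0.2, 1.5]
gripper_width: 0.297
time_s: 13.4
ee_pos: [0.5193, -0.1387, 0.1786]
ee_rot: [3.141, -0.022, -0.034]
wrist_force: [-11.0, -1.2, 2.0]
gripper_width: 0.301
```

```bash
python3 -m crank '[{"hand":1,"dx":0.0018,"dy":0,"dz":-0.0001,"yaw":0},{"hand":1,"dx":0.0019,"dy":0,"dz":-0.0001,"yaw":0},{"hand":1,"dx":0.0019,"dy":0,"dz":-0.0001,"yaw":0},{"hand":1,"dx":0.0019,"dy":0,"dz":-0.0001,"yaw":0}]'
python3 -c "
from h import *
go(.5180,-.1388,.1786,-.85)
c=read_camera('wrist'); print(1); go(.518,-.1388,.1786,-.85)"
```

```text
time_s: 13.8
ee_pos: [0.5193, -0.1387, 0.1786]
ee_rot: [3.141, -0.022, -0.041]
wrist_force: [-10.3, 0.2, 3.0]
gripper_width: 0.299
dx -0.0013 dy 0.0001 dz 0.0000 yaw 0.05 (now -0.80, tilt 0.0259) pos [ 0.5193 -0.1387  0.1786] F [-10.34   0.16   2.99] w 0.29888777679848894 t 13.8
1
dx -0.0013 dy 0.0001 dz 0.0000 yaw 0.05 (now -0.80, tilt 0.0258) pos [ 0.5193 -0.1387  0.1786] F [-11.16  -0.41   2.22] w 0.29843558366163636 t 13.85
```

```bash
python3 -m crank '[{"hand":1,"dx":0.0005,"dy":0,"dz":0,"yaw":0},{"hand":1,"dx":-0.0005,"dy":0,"dz":0,"yaw":0},{"hand":1,"dx":-0.001,"dy":0,"dz":0,"yaw":0},{"hand":1,"dx":-0.001,"dy":0,"dz":0,"yaw":0},{"hand":1,"dx":-0.001,"dy":0,"dz":0,"yaw":0}]'
python3 - <<'E'
from h import *
go(.518,-.1388,.1786,-.85)
c=read_camera('side'); np.savez('s8.npz',**c); c2=read_camera('wrist'); np.savez('w8.npz',**c2)
a=c['color'][120:220,360:440]; b=c2['color'][130:330,240:400]
cv2.imwrite('pics/p8.png',np.hstack([cv2.resize(a,(440,550),interpolation=3),cv2.resize(b,(360,550))])[:,:,::-1])
o=get_obs();M=Ro.from_rotvec(o['ee_rot']).as_matrix()
P=cloud(c2);hsv=cv2.cvtColor(c2['color'],cv2.COLOR_RGB2HSV);H,S,Z=hsv[...,0],hsv[...,1],P[...,2]
m=(H<14)&(S>190)&(c2['depth']<.3)&(P[...,1]<-.11)&(P[...,2]>.13); m[:200]=0
T=(P-o['ee_pos'])@M; n=c2['color'].shape
col=[(v,np.round(P[v,321],4).tolist()) for v in range(160,300,6)]
for x in col: print(*x)
E
```

```text
time_s: 14.35
ee_pos: [0.5188, -0.1388, 0.1786]
ee_rot: [3.141, -0.022, -0.039]
wrist_force: [-2.1, -0.2, -3.6]
gripper_width: 0.297
dx -0.0008 dy 0.0000 dz 0.0000 yaw 0.05 (now -0.80, tilt 0.0249) pos [ 0.5188 -0.1388  0.1786] F [-2.05 -0.17 -3.6 ] w 0.2967527214615992 t 14.35
160 [0.556, -0.1384, 0.117]
166 [0.5525, -0.1383, 0.1178]
172 [0.5496, -0.1383, 0.1217]
178 [0.5494, -0.1382, 0.1361]
184 [0.5495, -0.1382, 0.1501]
190 [0.5493, -0.1382, 0.1612]
196 [0.5488, -0.1382, 0.1699]
202 [0.5462, -0.1381, 0.171]
208 [0.5432, -0.1381, 0.1709]
214 [0.5399, -0.138, 0.1702]
220 [0.5389, -0.138, 0.1756]
226 [0.5356, -0.138, 0.175]
232 [0.5325, -0.1379, 0.1747]
238 [0.5293, -0.1379, 0.1743]
244 [0.526, -0.1378, 0.174]
250 [0.5259, -0.1378, 0.1805]
256 [0.5256, -0.1378, 0.1861]
262 [0.5258, -0.1378, 0.1922]
268 [0.5255, -0.1378, 0.1971]
274 [0.5257, -0.1378, 0.2024]
280 [0.5225, -0.1377, 0.2017]
286 [0.5209, -0.1377, 0.2036]
292 [0.5173, -0.1377, 0.2022]
298 [0.5147, -0.1376, 0.2026]
```

View pics/p8.png

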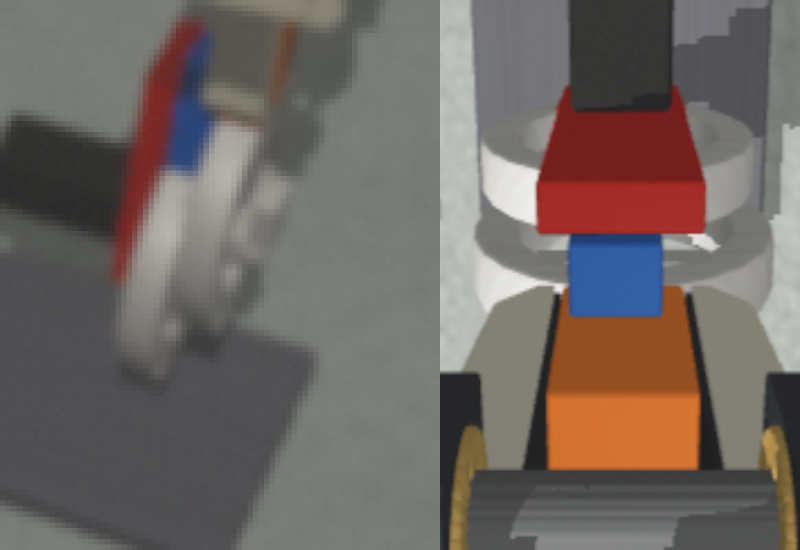

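The side part shows the orange ring (215,210) parallel in front of the blue one, with the tip at (265,200) just before it. The right part shows the orange grip still touching the blue one. From depth, the orange back face is vertical at x = 0.5257, its front is at about 0.5117, and the tip's back is at 0.5085, which leaves about 3.2 mm. I'll back off 1.3 mm and lower, correcting for the 0.025 rad tool tilt.

```bash
python3 -m crank '[{"hand":1,"dx":-0.0007,"dy":0,"dz":0,"yaw":0},{"hand":1,"dx":-0.0013,"dy":0,"dz":0,"yaw":0},{"hand":1,"dx":-0.0013,"dy":0,"dz":0,"yaw":0},{"hand":1,"dx":-0.0013,"dy":0,"dz":0,"yaw":0}]'
python3 -m crank '[{"hand":1,"dx":0,"dy":0,"dz":0.003,"yaw":0},{"hand":1,"dx":0.0001,"dy":0,"dz":0.006,"yaw":0},{"hand":1,"dx":0.0002,"dy":0,"dz":0.009,"yaw":0},{"hand":1,"dx":0.0003,"dy":0,"dz":0.011,"yaw":0},{"hand":1,"dx":0.0003,"dy":0,"dz":0.012,"yaw":0},{"hand":1,"dx":0.0003,"dy":0,"dz":0.013,"yaw":0},{"hand":1,"dx":0.0003,"dy":0,"dz":0.014,"yaw":0},{"hand":1,"dx":0.0003,"dy":0,"dz":0.014,"yaw":0}]'
python3 -c "
from h import *
go(.5173,-.1388,.1505,-.85)"
```

```text
time_s: 14.85
ee_pos: [0.5177, -0.1388, 0.1787]
ee_rot: [3.141, -0.022, -0.038]
wrist_force: [-0.1, -0.4, -3.6]
gripper_width: 0.299
time_s: 15.65
ee_pos: [0.5177, -0.1387, 0.1647]
ee_rot: [3.141, -0.022, -0.038]
wrist_force: [-0.2, 0.3, -4.2]
gripper_width: 0.302
dx -0.0000 dy 0.0000 dz 0.0142 yaw 0.05 (now -0.80, tilt 0.0244) pos [ 0.5177 -0.1387  0.1647] F [-0.21  0.25 -4.16] w 0.3020418753067147 t 15.65
```

Free of contact: the bar has passed the tip's top edge with no resistance. I continue down to seating.

```bash
python3 -m crank '[{"hand":1,"dx":0.0001,"dy":0,"dz":0.003,"yaw":0},{"hand":1,"dx":0.0002,"dy":0,"dz":0.006,"yaw":0},{"hand":1,"dx":0.0002,"dy":0,"dz":0.009,"yaw":0},{"hand":1,"dx":0.0003,"dy":0,"dz":0.011,"yaw":0},{"hand":1,"dx":0.0003,"dy":0,"dz":0.012,"yaw":0},{"hand":1,"dx":0.0003,"dy":0,"dz":0.012,"yaw":0}]'
python3 -m crank '[{"hand":1,"dx":0,"dy":0,"dz":0.0005,"yaw":0},{"hand":1,"dx":0,"dy":0,"dz":0.001,"yaw":0},{"hand":1,"dx":0,"dy":0,"dz":0.0015,"yaw":0},{"hand":1,"dx":0,"dy":0,"dz":0.0015,"yaw":0}]'
python3 -c "
from h import *
go(.5173,-.1388,.1505,-.85)"
```

```text
time_s: 16.25
ee_pos: [0.5176, -0.1387, 0.1524]
ee_rot: [3.141, -0.022, -0.039]
wrist_force: [-0.4, -0.9, -2.8]
gripper_width: 0.297
time_s: 16.65
ee_pos: [0.5176, -0.1387, 0.151]
ee_rot: [3.141, -0.022, -0.039]
wrist_force: [-0.8, 0.1, -3.4]
gripper_width: 0.303
dx -0.0003 dy 0.0001 dz 0.0005 yaw 0.05 (now -0.80, tilt 0.0247) pos [ 0.5176 -0.1387  0.151 ] F [-0.77  0.06 -3.44] w 0.30316189866031934 t 16.65
```

```bash
python3 -m crank '[{"hand":1,"dx":0,"dy":0,"dz":0.0005,"yaw":0},{"hand":1,"dx":0,"dy":0,"dz":0.001,"yaw":0},{"hand":1,"dx":0,"dy":0,"dz":0.001,"yaw":0}]'
python3 -m crank '[{"hand":1,"dx":0,"dy":0,"dz":0.0005,"yaw":0},{"hand":1,"dx":0,"dy":0,"dz":0.0008,"yaw":0},{"hand":1,"dx":0,"dy":0,"dz":0.0008,"yaw":0}]'
```

```text
time_s: 16.95
ee_pos: [0.5176, -0.1388, 0.1509]
ee_rot: [3.14, -0.022, -0.038]
wrist_force: [-2.9, 1.9, 4.4]
gripper_width: 0.293
time_s: 17.25
ee_pos: [0.5176, -0.1388, 0.1509]
ee_rot: [3.14, -0.022, -0.037]
wrist_force: [-3.0, 0.3, 7.7]
gripper_width: 0.296
```

Seated: TCP z stays at 0.151 and the load has reversed. Now I unload, open and retreat straight up.

```bash
python3 -m crank '[{"hand":1,"dx":0,"dy":0,"dz":-0.0003,"yaw":0},{"hand":0.4,"dx":0,"dy":0,"dz":-0.0003,"yaw":0},{"hand":0.4,"dx":0,"dy":0,"dz":-0.0003,"yaw":0},{"hand":0.4,"dx":0,"dy":0,"dz":-0.0003,"yaw":0},{"hand":0.4,"dx":0,"dy":0,"dz":-0.0003,"yaw":0},{"hand":0.4,"dx":0,"dy":0,"dz":-0.0003,"yaw":0}]'
python3 -m crank '[{"hand":0.4,"dx":0,"dy":0,"dz":-0.01,"yaw":0},{"hand":0.4,"dx":-0.0005,"dy":0,"dz":-0.025,"yaw":0},{"hand":0.4,"dx":-0.001,"dy":0,"dz":-0.05,"yaw":0},{"hand":0.4,"dx":-0.002,"dy":0,"dz":-0.08,"yaw":0},{"hand":0.4,"dx":-0.02,"dy":0,"dz":-0.11,"yaw":0},{"hand":0.4,"dx":-0.06,"dy":0,"dz":-0.12,"yaw":0},{"hand":0.4,"dx":-0.08,"dy":0,"dz":-0.12,"yaw":0},{"hand":0.4,"dx":-0.08,"dy":0,"dz":-0.12,"yaw":0},{"hand":0.4,"dx":-0.08,"dy":0,"dz":-0.12,"yaw":0},{"hand":0.4,"dx":-0.08,"dy":0,"dz":-0.12,"yaw":0}]'
python3 - <<'E'
from h import *
c=read_camera('side'); c2=read_camera('wrist')
a=c['color'][110:230,330:430]; b=c2['color'][0:160,240:400]
cv2.imwrite('pics/p9.png',np.hstack([cv2.resize(a,(400,480),interpolation=3),cv2.resize(b,(400,480))])[:,:,::-1])
P=cloud(c2); hsv=cv2.cvtColor(c2['color'],cv2.COLOR_RGB2HSV);H,S,Z=hsv[...,0],hsv[...,1],P[...,2]
for n,m in(('orange',(H<14)&(S>190)&(H>7)),('blue',(H>100)&(H<130)&(S>140)&(P[...,0]<.56))):
    m=m&(Z>.168)&(Z<.185)&(c2['depth']>0); m[200:]=0; q=P[m]; print(n,len(q),np.median(q,0),np.percentile(q,[2,98],0)) if m.any() else print(n,0)
v0=np.where(P[:200,319,2]>.1)[0]
for v in v0[::3]: print(v,c2['color'][v,319],np.round(P[v,319],4))
E
```

```text
time_s: 17.85
ee_pos: [0.5177, -0.1388, 0.1512]
ee_rot: [3.14, -0.022, -0.037]
wrist_force: [-0.3, 0.4, -0.2]
gripper_width: 0.593
time_s: 18.85
ee_pos: [0.4414, -0.1377, 0.2731]
ee_rot: [3.14, -0.022, -0.036]
wrist_force: [-0.1, -0.7, 0.9]
gripper_width: 0.596
orange 643 [ 0.51656974 -0.13857104  0.17465372] [[ 0.51050425 -0.1507743   0.1731871 ]
 [ 0.52301147 -0.12511573  0.17603918]]
blue 619 [ 0.53240316 -0.13618359  0.17465226] [[ 0.52555257 -0.14543033  0.17330178]
 [ 0.53873303 -0.12737249  0.17615663]]
0 [43 42 40] [ 0.587  -0.1374  0.1173]
3 [44 44 42] [ 0.5847 -0.1374  0.1181]
6 [42 42 40] [ 0.5827 -0.1373  0.1175]
9 [43 44 41] [ 0.5805 -0.1373  0.118 ]
12 [43 43 41] [ 0.5783 -0.1373  0.1185]
15 [43 42 40] [ 0.5762 -0.1372  0.1186]
18 [44 44 43] [ 0.5741 -0.1372  0.1183]
21 [44 44 42] [ 0.572  -0.1372  0.1183]
24 [44 44 42] [ 0.5699 -0.1371  0.1179]
27 [43 42 42] [ 0.5678 -0.1371  0.1172]
30 [40 42 40] [ 0.5654 -0.1371  0.1188]
33 [44 44 44] [ 0.5637 -0.137   0.1159]
36 [43 43 41] [ 0.5614 -0.137   0.1165]
39 [42 42 40] [ 0.559  -0.137   0.1177]
42 [44 43 41] [ 0.5568 -0.13
[... 348 characters left out ...]
0.1745]
69 [ 53 109 197] [ 0.5331 -0.1368  0.1746]
72 [ 53 108 197] [ 0.5313 -0.1367  0.174 ]
75 [ 53 109 196] [ 0.5294 -0.1367  0.1738]
78 [ 53 109 196] [ 0.5274 -0.1367  0.1746]
81 [ 39  83 156] [ 0.5256 -0.1367  0.1731]
84 [163 101  58] [ 0.5236 -0.1366  0.1737]
87 [238 135  52] [ 0.5217 -0.1366  0.1745]
90 [238 136  52] [ 0.5197 -0.1366  0.1736]
93 [239 135  52] [ 0.5178 -0.1365  0.1754]
96 [239 135  52] [ 0.5158 -0.1365  0.1743]
99 [238 135  52] [ 0.5139 -0.1365  0.1751]
102 [238 135  50] [ 0.5119 -0.1365  0.1745]
105 [179 111  62] [ 0.5099 -0.1364  0.174 ]
108 [199 196 191] [ 0.5058 -0.1362  0.1256]
111 [197 195 189] [ 0.5035 -0.1362  0.1267]
114 [190 187 182] [ 0.5011 -0.1361  0.1266]
```

View pics/p9.png

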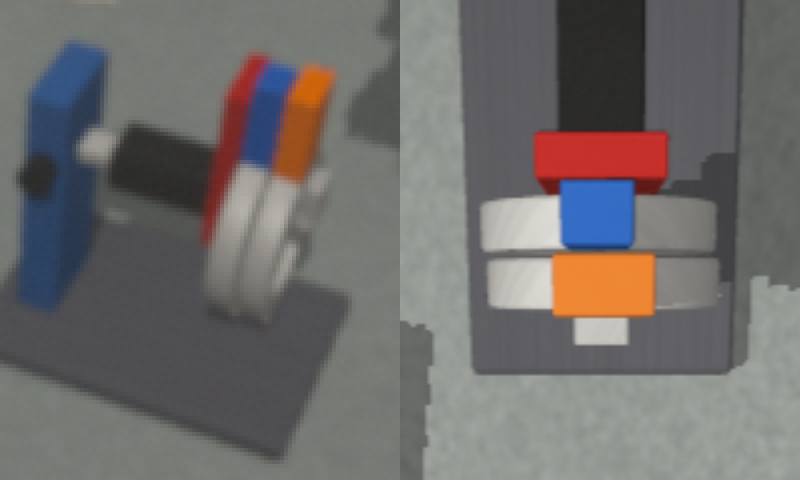

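Both gauges hang seated behind the tip (600,330): orange at (600,285) directly in front of blue at (597,215), with their tops level at 0.1747 m. They are 16 mm apart and the hand is clear.

```bash
python3 -c "
from rig import *
print(hand_in()); print(get_obs()['time_s'])"
```

```text
the job is handed in; nothing more can be done
None
the job is handed in; nothing more can be done
```

The orange ring gauge now hangs on the prong, directly in front of the blue one and behind the upturned tip. I handed the job in at about 19 s on the robot's clock; no verdict was reported.

- **Pressing home:** I slid the blue gauge and keeper back about 9 mm. The drag read about 5 N, then came a clear hard stop. I leaned on it for about 1 s with the wrist reading 10–11 N along the prong. With the vertical friction that makes about 12 N in all. No reading came near 16 N, but I only read the force at the end of each move, so short peaks between readings would not show.
- **Last checks:** Both grip tops were level at 0.1747 m, which puts the hanging points at about 0.1107 m. The gauges were upright, 16 mm apart along the prong. The gripper was open and clear, and the wrist force was near zero.
- **Bystanders:** The screwdriver and socket looked undisturbed in the last pictures that showed them. I never went near the cover. I did not measure any of the three again at the end.
- **What went wrong:** My first move was refused because a key was missing from its rows; nothing moved. The tool also tilted about 0.025 rad while pressing. The gauge itself stayed vertical, and I corrected for the tilt while lowering it.

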